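Take the scale-bar length off a chart with spring dividers and hold it

TASK

Pick up the steel spring dividers and squeeze their legs together until the gap between the two points matches the scale bar printed near the far edge of the chart: one point over each of the two red end ticks, held clear of the paper by no more than a finger's breadth. Finish still holding them there, the gap squeezed and steady, so that someone else can run the nut down; do not press on the chart or disturb the tape roll, marker and cup.

Things in the scene. Friction and masses are not known exactly. Their poses are not given: they have to be found in the camera images.
- dividers: Sprung steel dividers, 215 mm long, 9 mm thick, 120 g, lying flat on the bench. Origin: underside, on the centre line, where the legs are best gripped (near the centre of mass). +x runs along the centre line towards the points, +y to the left leg, +z up. The legs hinge 70 mm behind the origin; behind that a 35 mm ring spring and a finger stem, ending 124 mm behind the origin.
- leg_left (a joint): How far each leg is squeezed in from rest, rad (the right leg mirrors the left): 0 at rest, points 76 mm apart; 0.080 with points 50 mm apart; at most 0.17. The gap changes about 2.3 times as much as the width across the legs at the origin. The spring pushes out on each finger there with 6 N at rest, 13 N at a 50 mm gap, and reopens when let go.
- grip (a point): Centre of the dividers at the gripping place: their origin raised 4.5 mm to half thickness. Here the legs measure 54 mm over their outer faces at rest and 43 mm with the points 50 mm apart; the faces are upright, 9 mm high, flat for 20 mm either way and parallel at that gap.
- nut (a point): Brass nut, 9 mm thick, at the end of the screw that crosses the legs 36 mm behind the gripping place; the screw sticks out up to 20 mm past the right leg. Backed off: it only limits the opening.
- point_left (a point): Sharp end of the left leg, 4.5 mm above the underside of the dividers. The points lie 91 mm ahead (+x) of the gripping place at rest, 93 mm with the points 50 mm apart.
- point_right (a point): Sharp end of the right leg, 4.5 mm above the underside of the dividers.
- chart: Survey chart on a fixed board, 220 mm (x) by 260 mm (y), 6 mm thick, printed with sea, coast and a compass rose. Origin: centre of its underside. The scale bar (50 mm long, 8 mm wide, black and white fields, along the chart's y) lies on its white margin 66 mm to +x of the centre, the side away from the robot.
- tick_left (a point): Centre of the red tick at the +y end of the scale bar, on the paper; the tick is 3.5 mm wide and 24 mm long (along the chart's x). Axes as the chart's. Either point may go to either tick.
- tick_right (a point): Centre of the red tick at the -y end of the scale bar, 50 mm from the other.
- tape_black: Black tape roll, 54 mm across, 19 mm high, lying on the chart near its left (+y) edge. Origin: centre of underside. Leave alone.
- marker: Black marker with a red cap, 129 mm long, 17 mm thick, lying on the chart along its right (-y) edge. Origin: underside, middle. Leave alone.
- cup: Brown paper cup, 82 mm across the rim, 100 mm high, on the bench beyond the work. Origin: centre of underside. Leave alone.
There are look-alikes about, which are no part of the job. Several things have the shape of the dividers; the one meant has the colours described above.

How it is judged:
By the outcome, as a careful person would: the job done as asked, in the order asked, and still so for the second after the job is handed in, while the arm keeps its last pose, push and grip.
It also fails if it takes over 45 s, if anything falls off the work surface, if the arm or the gripper's body presses on something with over 40 N, if the wrist force passes 120 N, or if a joint passes its speed limit or range.

ROBOT

A 7-joint arm with a two-finger parallel gripper is mounted at the origin on the work surface. World frame = base frame: x ahead of the robot, y to its left, z up, the work surface at z = 0. Lengths are in m, angles in rad, forces in N, time in s.
With the tool pointing down it reaches from about 0.4 to 0.85 m from the base axis. Payload 10.4 kg.
Tool frame: the origin (TCP) lies midway between the tips of the shut fingers; the grasp point (between the pads) lies hold_point_z behind it (hold_point_z is the distance from the TCP to the grasp point, in m); z points along the fingers, y is the line along which they close (so a half turn about z gives the same grasp; the last joint's range is limited). The gripper opens to 87 mm and grips with 3 to 60 N. Pads are 19 mm wide; open, the fingers measure 117 mm over their backs; the gripper's body (75 mm by 190 mm) begins 51 mm behind the grasp point.
Start: joints at [-0.023, 0.332, -0.065, 1.46, 0.022, 1.35, -0.088], TCP at [0.625, 0, 0.201] pointing down, gripper open.
Joint ranges: [-2.6, 2.6], [-0.5, 2.12], [-1.47, 1.34], [0.16, 2.42], [-1.27, 4.41], [0.06, 2.06], [-2.6, 2.6]. Speed limits (rad/s): [2.22, 2.22, 2.79, 2.79, 3.14, 3.14, 3.14].

INTERFACE

Orientations are given as a unit quaternion [x, y, z, w].
In Python, from bench import * gives the robot as it stands. The module is installed in compiled form; this text tells all that it offers.
- The arm moves only by the tool drive_tool, never from a script. Its argument "increments" is a list of rows, each a list of 6 numbers: the shift along the tool's x, y, z scaled (see below), then the turn, a rotation vector about the tool's x, y, z scaled (see below). In form: [[dx, dy, dz, rx, ry, rz], ...]. A call has exactly 5 rows; each row is the pose to reach, as a shift and turn from the pose commanded when the call began, along the tool's axes at that moment; what a row does not reach only later rows make up. The controller multiplies each number of a shift by 300 mm and each number of a turn by pi/4 rad. A row lasts 1/12 s, in which the tool goes at most 41.7 mm and 7.16 degrees, less where a joint would pass 70% of its speed; a pose out of reach is approached as far as the arm can. A call with a number of a shift or a turn outside -1 to 1 is refused whole. A call with a gripper value outside its range is refused whole. "claw" is the closure, from 0 (fully open) to 1 (shut), set as the call begins (left out, the last holds). The fingers move at their own pace and stop on an object; "force" is the grip in N (left out, the last holds). Time passes only in rows, so rows that repeat a pose let the fingers close, or fill a call up. It gives the time, the measured TCP pose, the force, the opening and the grip force at its end, in the units of the state.
- read_state(): the state, without advancing time (a new reading comes with each control period).
- camera(name): name is "scene" or "side" or "wrist"; returns the picture (480x640x3 uint8, blue, green, red); there is no depth.
- get_calibration(name): a dict with "K" (3x3 intrinsics, pixels), "position" and "rotation" of the camera in the world. Camera axes: x right, y down, z forward; pixel columns grow to the right and rows downward; lengths in m; the calibration is good to about 2 mm. A picture is of the moment at which its call begins: read the wrist's pose just before it. get_calibration takes no time and is no camera call; for the wrist camera it gives the pose at the moment of the call.
- close_job(): hands the job in; it is judged then, once.
The state is a dict: "time": time; "joint_positions": joint angles; "joint_vel": joint speeds; "joint_torque": joint torques, N m; "ee_pos": TCP position; "eef_rot": TCP orientation; "ft_force": force on the tool from outside, world axes, zero at the start; "torque": the same for the moment, N m; "width": finger opening in m; "grip_force": force on a finger pad.
Only numpy, scipy, OpenCV 4.12 (cv2) and the standard library are available. Lean on these libraries where they do the work, as an engineer would, in place of code of your own. Each camera call takes 0.05 s, during which the arm holds its last target. There are 200 camera calls.

## Working session

There is one attempt and no reset: what is moved stays moved. The work goes in short steps, Python scripts to look and compute and a tool call to move; the robot and the scene stay as the last step left them, time stands still between calls to the robot, and variables do not carry over. Pictures are saved under pics/ and viewed, at most 10 in all, crops included, and the job is handed in when it is done.

Besides the shell and the picture viewer there is one more tool, called after "Call:" as name(argument=value, ...) on one line, values as JSON. drive_tool: Moves the arm, as the interface text tells. Its arguments: {"type":"object","properties":{"increments":{"type":"array","items":{"type":"array","items":{"type":"number"}}},"claw":{"type":"number"},"force":{"type":"number"}},"required":["increments"]}

```bash
mkdir -p pics; python3 - <<'E'
from bench import *
import cv2,numpy as np
s=read_state();print(s)
for n in("scene","side","wrist"):
    c=get_calibration(n);print(n,np.round(c["K"],1).tolist(),np.round(c["position"],4),np.round(c["rotation"],4).tolist())
    cv2.imwrite(f"pics/{n}0.png",camera(n))
E
```

```text
{'time': 0.0, 'joint_positions': array([-0.02259466,  0.33283768, -0.06470284,  1.46095862,  0.02163452,
        1.34989561, -0.08852504]), 'joint_vel': array([ 2.26286424e-04,  9.66127328e-05,  9.02551274e-04, -1.15531363e-03,
        5.84691957e-04,  1.74956474e-03,  8.81416948e-04]), 'joint_torque': array([-1.20520472e-04, -6.23245955e+01,  2.44190963e-02, -3.89891267e+01,
       -6.13984605e-02,  3.97891912e-02,  1.87085252e-04]), 'ee_pos': array([ 6.24577574e-01, -2.19431866e-05,  2.00467076e-01]), 'eef_rot': array([ 7.07106167e-01,  7.07107047e-01, -5.29769294e-04, -4.59615815e-04]), 'ft_force': array([ 0.74788664,  0.08457956, -0.17263251]), 'torque': array([-0.01634397, -0.03610161,  0.00521186]), 'grip_force': 0.0, 'width': 0.08717691345149621}
scene [[460.8, 0.0, 316.3], [0.0, 460.8, 233.7], [0.0, 0.0, 1.0]] [ 0.9536 -0.45    0.6981] [0.8661, 0.3531, -0.1282, -0.3297]
side [[449.8, 0.0, 321.4], [0.0, 449.8, 234.2], [0.0, 0.0, 1.0]] [ 0.3337 -0.6273  0.6633] [0.9086, -0.1478, 0.0678, -0.3847]
wrist [[395.1, 0.0, 312.4], [0.0, 395.1, 244.9], [0.0, 0.0, 1.0]] [0.624  0.0676 0.3851] [0.9922, -0.0004, -0.0007, 0.1246]
```

View pics/scene0.png

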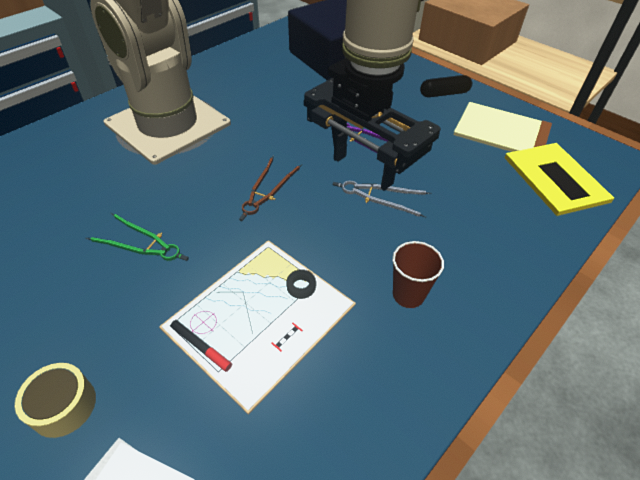

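View pics/wrist0.png

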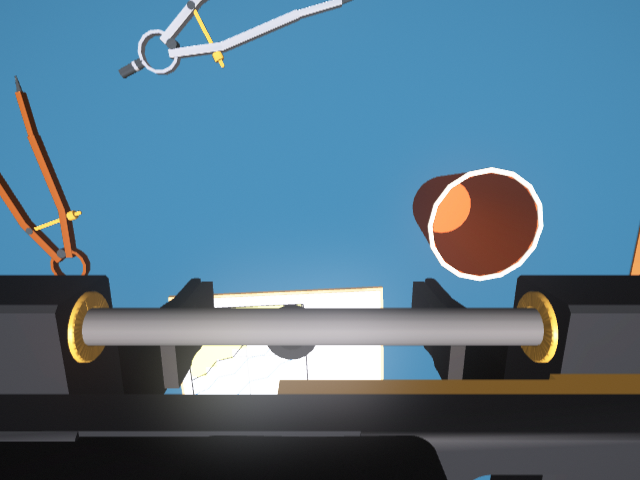

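Four objects have the dividers' shape in the scene view: green (140,240), copper/brown (268,190), purple (365,130) and grey (385,195). Grey steel with a brass nut fits the description. I'll confirm that with an enlarged crop and locate the red ticks.

```bash
cat > h.py <<'E'
import numpy as np,cv2
from scipy.spatial.transform import Rotation as R
def ray(c,u,v,z):
    K=np.array(c["K"]);r=R.from_quat(c["rotation"]).as_matrix()@np.linalg.solve(K,[u,v,1]);p=np.array(c["position"])
    return p+r*(z-p[2])/r[2]
def proj(c,P):
    q=(np.atleast_2d(P)-c["position"])@R.from_quat(c["rotation"]).as_matrix();q=q@np.array(c["K"]).T
    return q[:,:2]/q[:,2:]
E
python3 - <<'E'
from bench import *
from h import *
for n,box in(("scene",(220,300,60,60+80)),):pass
a=cv2.imread("pics/scene0.png");b=cv2.imread("pics/side0.png")
for n,im in(("scene",a),("side",b)):
    c=get_calibration(n);h=im.astype(int);m=((h[...,2]>150)&(h[...,1]<90)&(h[...,0]<90)).astype(np.uint8)
    k,l,st,ce=cv2.connectedComponentsWithStats(m)
    for i in range(1,k):
        if st[i,4]>5: print(n,st[i],ce[i].round(1),ray(c,*ce[i],.006).round(4))
t=cv2.resize(a[170:225,325:440],None,fx=6,fy=5.2,interpolation=cv2.INTER_CUBIC)
cv2.imwrite("pics/crop1.png",t)
E
```

```text
scene [295 325   4   4   7] [296.3 326.7] [ 0.6563 -0.1816  0.006 ]
scene [275 345   6   6   9] [277.3 347. ] [ 0.6611 -0.2298  0.006 ]
scene [206 348  24  22 238] [217.1 358.1] [ 0.6062 -0.3112  0.006 ]
side [219 224   3   4   6] [220.2 225. ] [0.361  0.1096 0.006 ]
side [400 291   9   3  10] [404.2 292. ] [ 0.6547 -0.1794  0.006 ]
side [416 311   8   3  10] [419.3 311.8] [ 0.6603 -0.2286  0.006 ]
side [406 347  26  17 226] [418.9 354.8] [ 0.619  -0.3062  0.006 ]
```

View pics/crop1.png

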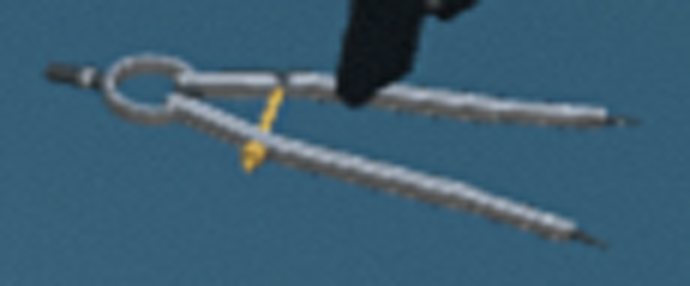

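View pics/side0.png

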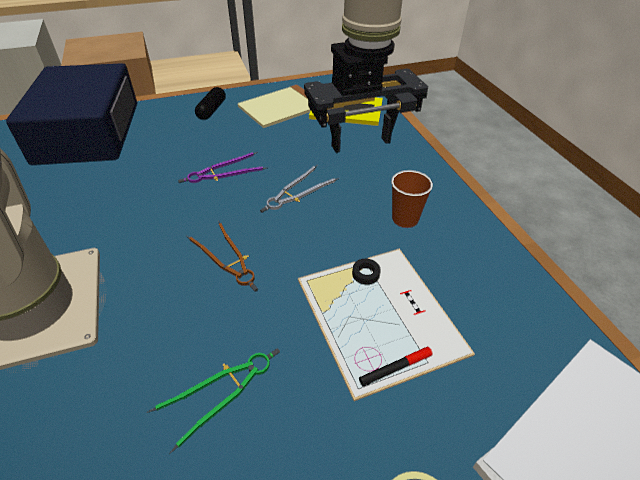

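The crop shows bare grey steel legs with a brass nut, so this is the right one. Its points are at about scene (426,217) and (431,193), with the stem end at (333,184). Next I'll fit its pose.

```bash
cat /dev/null; python3 - <<'E'
from bench import *
import bench
from h import *
from scipy.optimize import least_squares
print([n for n in dir(bench) if not n.startswith('_')], getattr(bench,'hold_point_z',None))
cs,cd=get_calibration("scene"),get_calibration("side")
z=.0045
L={"ptR":((425.8,216.7),(337,180)),"ptL":((431.2,193.3),(315,168)),"stem":((332.8,183.8),(262,211))}
for k,(a,b) in L.items(): print(k,ray(cs,*a,z).round(4),ray(cd,*b,z).round(4))
M=np.array([[.091,-.038,z],[.091,.038,z],[-.124,0,z]])
def W(p): 
    c,s=np.cos(p[2]),np.sin(p[2]); return M@np.array([[c,-s,0],[s,c,0],[0,0,1]]).T+[p[0],p[1],0]
f=lambda p:np.r_[(proj(cs,W(p))-[v[0] for v in L.values()]).ravel(),(proj(cd,W(p))-[v[1] for v in L.values()]).ravel()]
r=min((least_squares(f,[.65,.05,t]) for t in np.arange(-3,3,1)),key=lambda r:r.cost);print(r.x,r.fun.round(1))
for n,c,px in(("cup",cs,(412,303)),("tape",cs,(301,287))): print(n,ray(c,*px,.0).round(3))
E
```

```text
['PlanningError', 'camera', 'close_job', 'get_calibration', 'hold_point_z', 'read_state'] 0.0187
ptR [0.662  0.1889 0.0045] [0.6545 0.183  0.0045]
ptL [0.6293 0.2556 0.0045] [0.6194 0.246  0.0045]
stem [0.4559 0.1265 0.0045] [0.4568 0.1281 0.0045]
[0.56336226 0.18127084 0.4724207 ] [-0.1 -0.1 -0.6 -0.7 -1.5 -0.3  1.9 -1.9  1.6 -2.9 -1.4  1.3]
cup [ 0.767 -0.001  0.   ]
tape [ 0.601 -0.116 -0.   ]
```

Call:
drive_tool(increments=[[0.08,-0.03,0.04,0,0,0.13],[0.2,-0.07,0.08,0,0,0.28],[0.32,-0.11,0.13,0,0,0.42],[0.44,-0.15,0.18,0,0,0.56],[0.52,-0.17,0.22,0,0,0.7]], claw=0, force=20)

```text
time: 0.57
ee_pos: [0.5717, 0.1601, 0.1341]
eef_rot: [0.873, 0.488, -0.0, -0.001]
ft_force: [0.1, 1.1, 0.2]
width: 0.0869
grip_force: 0.0
```

```bash
cat >> h.py <<'E'
def plan(s,tx,ty,tz,yaw):
    # tool y axis to world angle yaw, tool z down; returns increments in tool axes
    x=np.array([-np.sin(yaw),np.cos(yaw),0]) ; y=np.array([np.cos(yaw),np.sin(yaw),0])
    T=np.column_stack([x,y,np.cross(x,y)]);C=R.from_quat(s["eef_rot"])
    d=C.inv().apply(np.array([tx,ty,tz])-s["ee_pos"])/.3
    return np.round(d,4),np.round((C.inv()*R.from_matrix(T)).as_rotvec()/(np.pi/4),4)
E
python3 - <<'E'
from bench import *
from h import *
s=read_state();print(s["time"],s["ee_pos"],s["joint_positions"].round(2));print(plan(s,.563,.181,.11,.4725-np.pi/2))
E
```

```text
0.5667 [0.57170706 0.16009214 0.13405038] [-0.28  0.31 -0.09  1.63  0.03  1.2  -0.92]
(array([ 0.0441, -0.0611,  0.0803]), array([-2.400e-03,  4.000e-04,  6.958e-01]))
```

Call:
drive_tool(increments=[[0.01,-0.01,0.02,0,0,0.13],[0.02,-0.03,0.04,0,0,0.28],[0.03,-0.045,0.06,0,0,0.42],[0.04,-0.06,0.08,0,0,0.56],[0.044,-0.061,0.08,0,0,0.696]])

```text
time: 0.98
ee_pos: [0.5639, 0.1777, 0.1097]
eef_rot: [0.972, 0.233, -0.001, -0.0]
ft_force: [-0.2, 0.1, 0.2]
width: 0.087
grip_force: 0.0
```

Call:
drive_tool(increments=[[0,0,0,0,0,0],[0,0,0,0,0,0],[0,0,0,0,0,0],[0,0,0,0,0,0],[0,0,0,0,0,0]])

```text
time: 1.4
ee_pos: [0.5655, 0.1766, 0.1114]
eef_rot: [0.972, 0.236, 0.0, 0.0]
ft_force: [-0.1, 0.3, -0.6]
width: 0.0868
grip_force: 0.0
```

```bash
python3 - <<'E'
from bench import *
from h import *
import pickle
s=read_state();c=get_calibration("wrist");im=camera("wrist");cv2.imwrite("pics/w1.png",im)
pickle.dump((s,c),open("w1.pkl","wb"));print(s["ee_pos"],s["eef_rot"])
g=.563,.181,.4725;cc,ss=np.cos(g[2]),np.sin(g[2])
M=np.array([[.091,-.038],[.091,.038],[-.124,0],[0,.027],[0,-.027]])
P=np.c_[M@np.array([[cc,ss],[-ss,cc]])+g[:2],np.full(5,.0045)];print(proj(c,P).round(0))
E
```

```text
[0.56547693 0.17658611 0.1114145 ] [9.71851961e-01 2.35592321e-01 1.57826937e-04 5.13728491e-06]
[[361. 109.]
 [252. 108.]
 [307. 380.]
 [271. 235.]
 [342. 235.]]
```

View pics/w1.png

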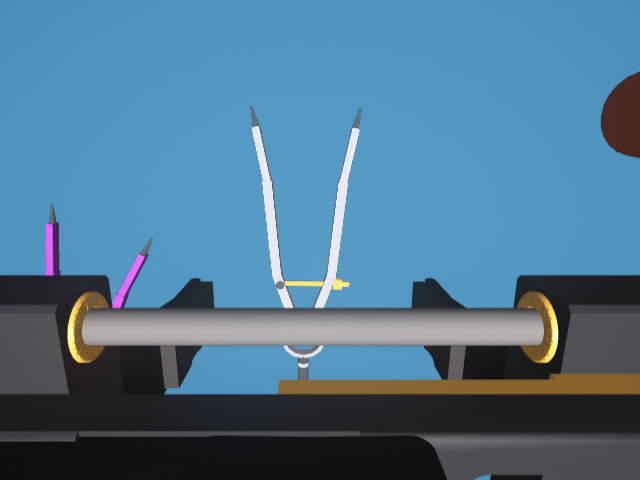

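The points appear at (252,108) and (360,109), within 1 px of the prediction. The stem is about 3 px left, so yaw is about 0.46. Nothing is near the fingers, and the purple dividers are about 109 mm away.

```bash
python3 - <<'E'
from bench import *
from h import *
s=read_state();print(plan(s,.5625,.182,.0025,.462-np.pi/2))
E
```

```text
(array([-0.0007, -0.0205,  0.363 ]), array([ 0.    , -0.0004,  0.0169]))
```

Call:
drive_tool(increments=[[0,-0.005,0.08,0,0,0.005],[-0.001,-0.01,0.17,0,0,0.01],[-0.001,-0.02,0.25,0,0,0.017],[-0.001,-0.02,0.3,0,0,0.017],[-0.001,-0.02,0.32,0,0,0.017]])

```text
time: 1.87
ee_pos: [0.5607, 0.1816, 0.0127]
eef_rot: [0.973, 0.229, -0.002, 0.0]
ft_force: [-1.3, -0.5, -0.0]
width: 0.0869
grip_force: 0.0
```

Call:
drive_tool(increments=[[0,0,0.015,0,0,0],[0,0,0.03,0,0,0],[0,0,0.043,0,0,0],[0,0,0.043,0,0,0],[0,0,0.043,0,0,0]])

```text
time: 2.28
ee_pos: [0.5627, 0.1821, 0.0029]
eef_rot: [0.974, 0.228, 0.0, -0.0]
ft_force: [-0.6, 0.5, -0.8]
width: 0.0871
grip_force: 0.0
```

Call:
drive_tool(increments=[[0,0,0,0,0,0],[0,0,0,0,0,0],[0,0,0,0,0,0],[0,0,0,0,0,0],[0,0,0,0,0,0]], claw=0.42, force=30)

```text
time: 2.7
ee_pos: [0.5624, 0.1821, 0.0025]
eef_rot: [0.974, 0.228, 0.0, -0.0]
ft_force: [-0.1, 0.1, -0.5]
width: 0.0615
grip_force: 0.0
```

Call:
drive_tool(increments=[[0,0,0,0,0,0],[0,0,0,0,0,0],[0,0,0,0,0,0],[0,0,0,0,0,0],[0,0,0,0,0,0]])

```text
time: 3.12
ee_pos: [0.5623, 0.182, 0.0024]
eef_rot: [0.974, 0.228, 0.0, 0.0]
ft_force: [-0.2, 0.4, 0.5]
width: 0.0505
grip_force: 0.0
```

Call:
drive_tool(increments=[[0,0,0,0,0,0],[0,0,0,0,0,0],[0,0,0,0,0,0],[0,0,0,0,0,0],[0,0,0,0,0,0]], claw=0.46)

```text
time: 3.53
ee_pos: [0.5623, 0.182, 0.0024]
eef_rot: [0.974, 0.228, 0.0, 0.0]
ft_force: [0.0, -0.6, -0.2]
width: 0.0473
grip_force: 0.0
```

```bash
python3 - <<'E'
from bench import *
from h import *
s=read_state();print(s["width"],s["grip_force"]);c=get_calibration("wrist");im=camera("wrist");cv2.imwrite("pics/w2.png",im)
E
```

```text
0.04730111370714541 0.0
```

View pics/w2.png

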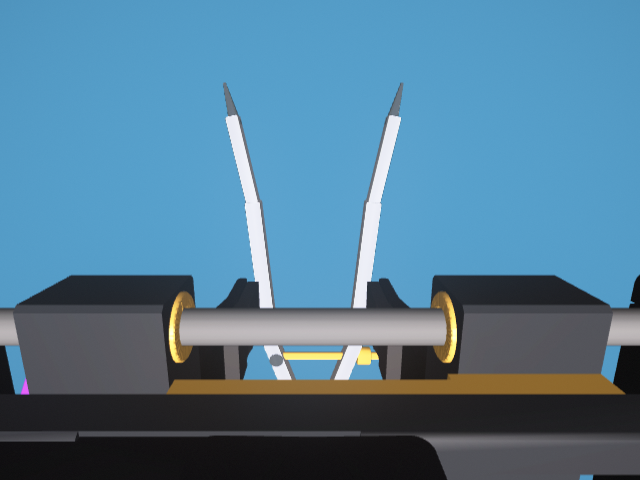

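```bash
python3 - <<'E'
from bench import *
from h import *
s=read_state();c=get_calibration("wrist");C=R.from_quat(s["eef_rot"])
for px in((225,83),(402,83),(364,357),(277,360),(258,205),(372,205)): print(px,(C.inv().apply(ray(c,*px,.0045)-s["ee_pos"])*1e3).round(1))
w=s["width"]/2
print(proj(c,s["ee_pos"]+C.apply([[0,0,0],[.0095,w,0],[.0095,-w,0],[-.0095,w,0]])).round(0))
E
```

```text
(225, 83) [ 92.2 -38.5  -2.1]
(402, 83) [92.1 37.9 -2.1]
(364, 357) [-39.4  25.6  -2.1]
(277, 360) [-41.1 -19.1  -2.1]
(258, 205) [ 39.2 -26.1  -2.1]
(372, 205) [39.1 26.9 -2.1]
[[314. 283.]
 [362. 265.]
 [266. 265.]
 [361. 301.]]
```

Call:
drive_tool(increments=[[0,0,0,0,0,0],[0,0,0,0,0,0],[0,0,0,0,0,0],[0,0,0,0,0,0],[0,0,0,0,0,0]], claw=0.49)

```text
time: 4.0
ee_pos: [0.5623, 0.1821, 0.0024]
eef_rot: [0.974, 0.228, 0.0, -0.0]
ft_force: [-0.5, -0.1, 0.0]
width: 0.0446
grip_force: 0.0
```

```bash
python3 - <<'E'
from bench import *
from h import *
s=read_state();c=get_calibration("wrist");C=R.from_quat(s["eef_rot"]);im=camera("wrist");cv2.imwrite("pics/w3.png",im)
print(s["width"],s["grip_force"])
def tips(im):
    h=im.astype(int);m=(h[...,0]-h[...,2]<60)[:200,150:480]
    for r in (84,95,120,150): print(r,np.where(np.diff(m[r].astype(int)))[0]+151)
tips(cv2.imread("pics/w2.png"));tips(im)
for w,z in((.0473,-.023),(.0473,0)):
    print(proj(c,s["ee_pos"]+C.apply([[.0095,w/2,z],[-.0095,w/2,z],[.0095,w/2,-.05],[.0095,w/2+.015,-.05]])).round(0).tolist())
o=cv2.imread("pics/w2.png")
t=np.vstack([cv2.resize(k[250:390,180:460],None,fx=2.1,fy=2.1) for k in(o,im)]);cv2.imwrite("pics/c3.png",t)
E
```

```text
0.04457116475520644 0.0
84 [223 226 400 403]
95 [225 231 396 402]
120 [226 241 385 401]
150 [233 248 378 393]
84 [223 226 400 403]
95 [225 231 396 402]
120 [226 241 385 401]
150 [233 248 378 393]
[[369.0, 281.0], [368.0, 321.0], [379.0, 305.0], [420.0, 305.0]]
[[362.0, 265.0], [361.0, 301.0], [379.0, 305.0], [420.0, 305.0]]
```

View pics/c3.png

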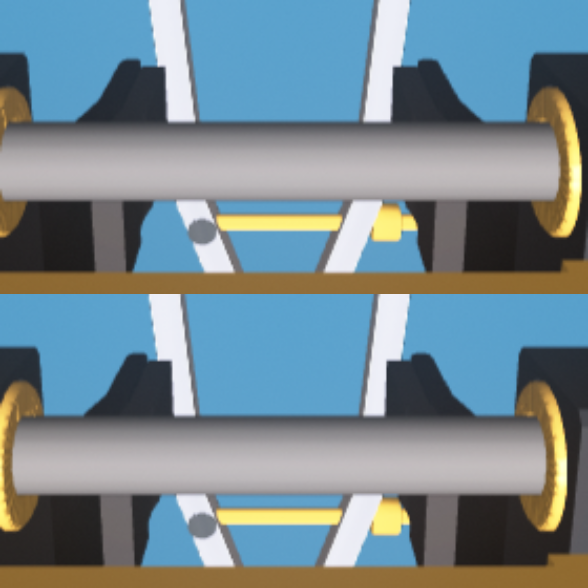

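The crop shows the fingers passing over the legs: their real tips sit about 21–23 mm behind the reported TCP. The dividers haven't moved. I'll open up, go lower in small steps and watch the force.

Call:
drive_tool(increments=[[0,0,0,0,0,0],[0,0,0,0,0,0],[0,0,0,0,0,0],[0,0,0,0,0,0],[0,0,0,0,0,0]], claw=0.22)

```text
time: 4.47
ee_pos: [0.5623, 0.182, 0.0024]
eef_rot: [0.974, 0.228, 0.0, -0.0]
ft_force: [-0.4, -0.8, 0.7]
width: 0.0659
grip_force: 0.0
```

Call:
drive_tool(increments=[[0,0,0.01,0,0,0],[0,0,0.02,0,0,0],[0,0,0.03,0,0,0],[0,0,0.04,0,0,0],[0,0,0.04,0,0,0]])

```text
time: 4.88
ee_pos: [0.5618, 0.1818, -0.0106]
eef_rot: [0.974, 0.229, -0.001, 0.0]
ft_force: [-0.9, 0.2, -0.4]
width: 0.0678
grip_force: 0.0
```

Call:
drive_tool(increments=[[0,0,0.003,0,0,0],[0,0,0.006,0,0,0],[0,0,0.009,0,0,0],[0,0,0.01,0,0,0],[0,0,0.01,0,0,0]])

```text
time: 5.3
ee_pos: [0.5623, 0.182, -0.0127]
eef_rot: [0.974, 0.228, 0.0, 0.0]
ft_force: [1.1, 0.1, -0.4]
width: 0.0683
grip_force: 0.0
```

Call:
drive_tool(increments=[[0,0,0.003,0,0,0],[0,0,0.006,0,0,0],[0,0,0.009,0,0,0],[0,0,0.011,0,0,0],[0,0,0.011,0,0,0]])

```text
time: 5.72
ee_pos: [0.5622, 0.182, -0.0161]
eef_rot: [0.974, 0.228, -0.0, 0.0]
ft_force: [-0.2, 0.2, -0.9]
width: 0.0679
grip_force: 0.0
```

Call:
drive_tool(increments=[[0,0,0.002,0,0,0],[0,0,0.004,0,0,0],[0,0,0.006,0,0,0],[0,0,0.007,0,0,0],[0,0,0.007,0,0,0]])

```text
time: 6.13
ee_pos: [0.5623, 0.182, -0.0181]
eef_rot: [0.974, 0.228, -0.0, 0.0]
ft_force: [-0.1, -0.4, 0.6]
width: 0.0678
grip_force: 0.0
```

```bash
python3 - <<'E'
from bench import *
from h import *
s=read_state();print(s["ee_pos"],s["ft_force"],s["width"]);im=camera("wrist");cv2.imwrite("pics/w4.png",im)
g=im[250:310,180:460].astype(int).sum(2)
for r in(20,30,40,50):print(r+250,np.where(np.diff((g[r]<170).astype(int)))[0]+181)
c=get_calibration("side");print(proj(c,s["ee_pos"]))
E
```

```text
[ 0.56227551  0.18199769 -0.01812308] [-0.1085546  -0.37794575  0.56302125] 0.06782454793982116
270 []
280 [213 222 403 413]
290 [206 235 391 420]
300 [197 235 391 429]
[[300.65450767 195.06413338]]
```

Call:
drive_tool(increments=[[0,0,0.002,0,0,0],[0,0,0.004,0,0,0],[0,0,0.004,0,0,0],[0,0,0.004,0,0,0],[0,0,0.004,0,0,0]], claw=0.42)

```text
time: 6.6
ee_pos: [0.5622, 0.182, -0.0193]
eef_rot: [0.974, 0.229, -0.0, 0.0]
ft_force: [-0.3, 0.2, -1.5]
width: 0.0513
grip_force: 7.4
```

Call:
drive_tool(increments=[[0,0,0,0,0,0],[0,0,0,0,0,0],[0,0,0,0,0,0],[0,0,0,0,0,0],[0,0,0,0,0,0]])

```text
time: 7.02
ee_pos: [0.5623, 0.182, -0.0193]
eef_rot: [0.974, 0.228, 0.0, 0.0]
ft_force: [-0.0, 0.2, -0.6]
width: 0.0508
grip_force: 7.8
```

```bash
cat >> h.py <<'E'
def gap(s,c,im,r0=0,r1=200):
    h=im.astype(int);m=(h[...,0]-h[...,2]<60)[:200,150:480]
    out=[]
    for sl in(slice(0,164),slice(164,330)):
        v,u=np.where(m[:,sl]);k=v.min();out.append((u[v==k].mean()+150+sl.start,k))
    C=R.from_quat(s["eef_rot"]);return out,[(C.inv().apply(ray(c,*p,s["ee_pos"][2]+.0225)-s["ee_pos"])*1e3).round(1) for p in out]
E
python3 - <<'E'
from bench import *
from h import *
s=read_state();c=get_calibration("wrist");im=camera("wrist");cv2.imwrite("pics/w5.png",im)
print(s["ee_pos"],s["width"],s["grip_force"],s["ft_force"],gap(s,c,im))
E
```

```text
[ 0.56230459  0.18203954 -0.01925487] 0.05082752942689615 7.820086146166432 [-0.01529506  0.16804067 -0.58300993] ([(np.float64(224.0), np.int64(73)), (np.float64(401.5), np.int64(73))], [array([ 92.9, -34.4, -22.5]), array([ 92.8,  33.2, -22.5])])
```

The fingers have contact now, and the gap follows the width as stated (67.6 mm measured). I'll squeeze to 43 mm.

Call:
drive_tool(increments=[[0,0,0,0,0,0],[0,0,0,0,0,0],[0,0,0,0,0,0],[0,0,0,0,0,0],[0,0,0,0,0,0]], claw=0.51)

```text
time: 7.48
ee_pos: [0.5623, 0.182, -0.0192]
eef_rot: [0.974, 0.228, 0.0, 0.0]
ft_force: [-0.2, 0.6, -1.6]
width: 0.0434
grip_force: 12.1
```

Call:
drive_tool(increments=[[0,0,0,0,0,0],[0,0,0,0,0,0],[0,0,0,0,0,0],[0,0,0,0,0,0],[0,0,0,0,0,0]])

```text
time: 7.9
ee_pos: [0.5623, 0.182, -0.0192]
eef_rot: [0.974, 0.228, 0.0, 0.0]
ft_force: [-0.1, 0.4, -1.4]
width: 0.0429
grip_force: 12.3
```

```bash
python3 - <<'E'
from bench import *
from h import *
s=read_state();c=get_calibration("wrist");im=camera("wrist");cv2.imwrite("pics/w6.png",im)
print(s["ee_pos"],s["width"],s["grip_force"],s["ft_force"],gap(s,c,im))
C=R.from_quat(s["eef_rot"]);print([(C.inv().apply(ray(c,*p,.0045)-s["ee_pos"])*1e3).round(1) for p in gap(s,c,im)[0]])
E
```

```text
[ 0.56232779  0.18203694 -0.01923339] 0.042924239846247124 12.275278866291046 [-0.08935977  0.36734417 -1.37900563] ([(np.float64(246.0), np.int64(72)), (np.float64(379.5), np.int64(72))], [array([ 93.3, -26.1, -22.5]), array([ 93.2,  24.8, -22.5])])
[array([ 93. , -25.9, -23.7]), array([ 93. ,  24.6, -23.7])]
```

Call:
drive_tool(increments=[[0,0,-0.02,0,0,0],[0,0,-0.06,0,0,0],[0,0,-0.12,0,0,0],[0,0,-0.18,0,0,0],[0,0,-0.2,0,0,0]])

```text
time: 8.37
ee_pos: [0.5641, 0.1827, 0.0446]
eef_rot: [0.974, 0.228, 0.002, -0.0]
ft_force: [0.9, 0.6, -1.1]
width: 0.0428
grip_force: 12.3
```

Call:
drive_tool(increments=[[0,0,0,0,0,0],[0,0,0,0,0,0],[0,0,0,0,0,0],[0,0,0,0,0,0],[0,0,0,0,0,0]])

```text
time: 8.78
ee_pos: [0.5618, 0.1818, 0.0399]
eef_rot: [0.974, 0.228, -0.001, 0.0]
ft_force: [-0.3, -0.0, -2.2]
width: 0.0429
grip_force: 12.3
```

```bash
python3 - <<'E'
from bench import *
from h import *
s=read_state();c=get_calibration("wrist");im=camera("wrist");cv2.imwrite("pics/w7.png",im)
print(s["ee_pos"],s["width"],s["grip_force"],s["ft_force"],gap(s,c,im))
print(plan(s,.5655,-.215,.045,.105-np.pi/2))
E
```

```text
[0.56176879 0.18182609 0.0398627 ] 0.04294354120612545 12.278118431568146 [-0.26764864 -0.02336023 -2.21853832] ([(np.float64(246.0), np.int64(72)), (np.float64(379.5), np.int64(72))], [array([ 93.2, -26. , -22.6]), array([ 93.2,  24.8, -22.6])])
(array([-0.5774,  1.1902, -0.0164]), array([2.000e-04, 1.800e-03, 4.533e-01]))
```

Lifted, with the points at the same pixels as before and the grip steady. Next I'll carry them over to the chart.

Call:
drive_tool(increments=[[-0.02,0.04,-0.02,0,0,0],[-0.07,0.14,-0.02,0,0,0],[-0.12,0.25,-0.02,0,0,0],[-0.17,0.36,-0.02,0,0,0],[-0.23,0.47,-0.02,0,0,0]])

```text
time: 9.25
ee_pos: [0.5633, 0.0227, 0.0472]
eef_rot: [0.974, 0.229, 0.0, 0.0]
ft_force: [1.7, -0.4, -1.5]
width: 0.0432
grip_force: 12.3
```

Call:
drive_tool(increments=[[-0.05,0.11,0,0,0,0.05],[-0.1,0.22,0,0,0,0.15],[-0.15,0.33,0,0,0,0.25],[-0.2,0.43,0,0,0,0.35],[-0.24,0.5,0,0,0,0.4]])

```text
time: 9.67
ee_pos: [0.5647, -0.1462, 0.0472]
eef_rot: [0.998, 0.069, 0.0, 0.001]
ft_force: [0.1, -0.3, -1.2]
width: 0.043
grip_force: 12.3
```

Call:
drive_tool(increments=[[0,0,0,0,0,0],[0,0,0,0,0,0],[0,0,0,0,0,0],[0,0,0,0,0,0],[0,0,0,0,0,0]])

```text
time: 10.08
ee_pos: [0.5656, -0.14, 0.0468]
eef_rot: [0.997, 0.074, 0.0, -0.0]
ft_force: [0.1, 0.6, -1.2]
width: 0.0428
grip_force: 12.3
```

```bash
python3 - <<'E'
from bench import *
from h import *
s=read_state();print(s["ee_pos"],s["width"],s["grip_force"]);print(plan(s,.5655,-.215,.045,.105-np.pi/2))
E
```

```text
[ 0.56562696 -0.14002962  0.04679179] 0.04277156093484106 12.278043776750565
(array([-0.0375,  0.2471,  0.0058]), array([-0.0007, -0.0002,  0.0561]))
```

Call:
drive_tool(increments=[[-0.005,0.05,0,0,0,0.02],[-0.015,0.11,0.002,0,0,0.03],[-0.027,0.18,0.004,0,0,0.04],[-0.035,0.23,0.006,0,0,0.05],[-0.037,0.247,0.006,0,0,0.056]])

```text
time: 10.5
ee_pos: [0.5647, -0.2197, 0.0449]
eef_rot: [0.999, 0.05, -0.0, 0.001]
ft_force: [0.5, -0.5, -0.9]
width: 0.0427
grip_force: 12.3
```

Call:
drive_tool(increments=[[0,0,0,0,0,0],[0,0,0,0,0,0],[0,0,0,0,0,0],[0,0,0,0,0,0],[0,0,0,0,0,0]])

```text
time: 10.92
ee_pos: [0.5656, -0.2151, 0.045]
eef_rot: [0.999, 0.052, 0.0, -0.0]
ft_force: [0.4, -0.7, -1.1]
width: 0.0427
grip_force: 12.3
```

```bash
python3 - <<'E'
from bench import *
from h import *
import pickle
s=read_state();c=get_calibration("wrist");im=camera("wrist");cv2.imwrite("pics/w8.png",im)
pickle.dump((s,c),open("w8.pkl","wb"));print(s["ee_pos"],s["width"])
h=im.astype(int);m=((h[...,2]>150)&(h[...,1]<110)&(h[...,0]<110)).astype(np.uint8)
k,l,st,ce=cv2.connectedComponentsWithStats(m)
for i in range(1,k):
    if st[i,4]>8: print(st[i],ce[i].round(1),ray(c,*ce[i],.006).round(4))
E
```

```text
[ 0.56563499 -0.21509304  0.04499   ] 0.04267917031554687
[263  67   7  48 291] [266.1  91. ] [ 0.6563 -0.1804  0.006 ]
[356  73  10  48 287] [360.7  96.1] [ 0.659  -0.2307  0.006 ]
[ 485  160   38   86 2393] [503.4 202.5] [ 0.6109 -0.319   0.006 ]
```

View pics/w8.png

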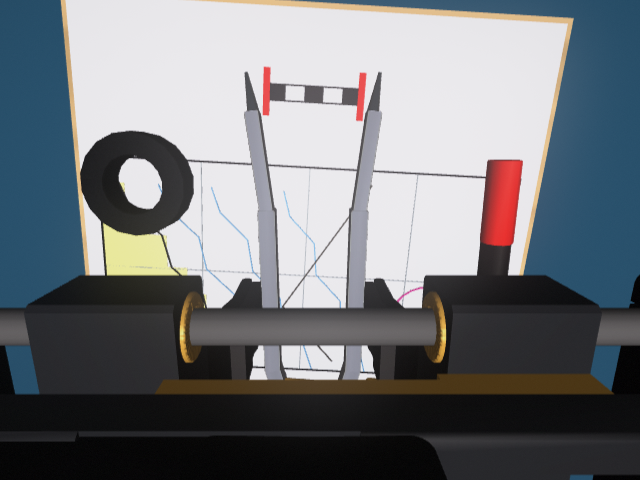

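The picture shows both points just outside the two red ticks: points at about (247,72) and (380,72), ticks at (266,91) and (361,96). The tape and marker are clear of the gripper. The ticks give a chart yaw of about 0.053.

```bash
python3 - <<'E'
from bench import *
from h import *
s=read_state();print(plan(s,.5646,-.2111,-.005,.053-np.pi/2))
E
```

```text
(array([-0.0017, -0.0144,  0.1667]), array([-0.0004, -0.0002,  0.065 ]))
```

Call:
drive_tool(increments=[[0,-0.005,0.03,0,0,0.02],[-0.001,-0.01,0.07,0,0,0.04],[-0.002,-0.014,0.11,0,0,0.065],[-0.002,-0.014,0.145,0,0,0.065],[-0.002,-0.014,0.166,0,0,0.065]])

```text
time: 11.38
ee_pos: [0.5631, -0.2115, -0.0073]
eef_rot: [1.0, 0.026, -0.001, -0.0]
ft_force: [-0.5, -0.5, -1.8]
width: 0.0431
grip_force: 12.3
```

Call:
drive_tool(increments=[[0,0,0,0,0,0],[0,0,0,0,0,0],[0,0,0,0,0,0],[0,0,0,0,0,0],[0,0,0,0,0,0]])

```text
time: 11.8
ee_pos: [0.5648, -0.2123, -0.0042]
eef_rot: [1.0, 0.026, 0.001, 0.0]
ft_force: [0.3, -0.2, -0.0]
width: 0.0429
grip_force: 12.3
```

```bash
python3 - <<'E'
from bench import *
from h import *
s=read_state();c=get_calibration("wrist");im=camera("wrist");cv2.imwrite("pics/w9.png",im)
print(s["ee_pos"],s["width"],s["ft_force"])
h=im.astype(int);m=((h[...,2]>150)&(h[...,1]<110)&(h[...,0]<110)).astype(np.uint8)
k,l,st,ce=cv2.connectedComponentsWithStats(m)
for i in range(1,k):
    if st[i,4]>8: print(st[i],ce[i].round(1),ray(c,*ce[i],.006).round(4))
cv2.imwrite("pics/c9.png",cv2.resize(im[40:140,230:400],None,fx=4.5,fy=4.5,interpolation=cv2.INTER_CUBIC))
E
```

```text
[ 0.56475759 -0.21233908 -0.00422823] 0.04286518082392493 [ 0.32183331 -0.1965465  -0.03432507]
[242  46  10  62 312] [246.4  66.8] [ 0.6602 -0.1799  0.006 ]
[366  46  10  63 452] [370.   72.7] [ 0.6606 -0.2305  0.006 ]
[ 541  149   47  112 3906] [564.1 204.9] [ 0.6106 -0.3214  0.006 ]
```

View pics/c9.png

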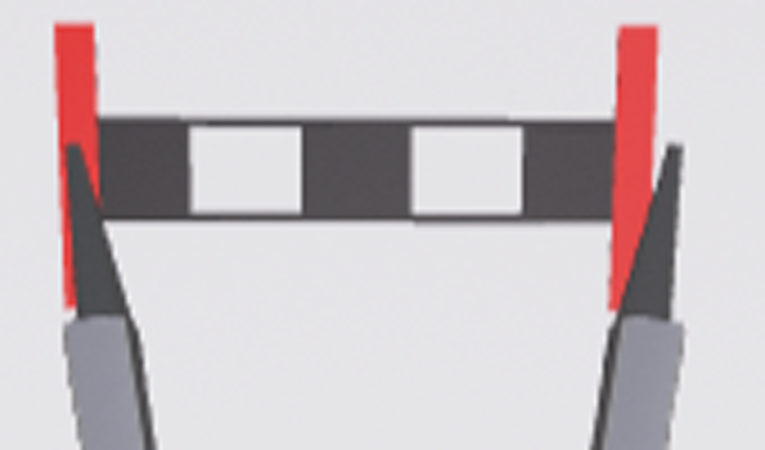

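```bash
python3 - <<'E'
from bench import *
from h import *
s=read_state();c=get_calibration("wrist");C=R.from_quat(s["eef_rot"])
f=lambda u,v,z:C.inv().apply(ray(c,u,v,z)-s["ee_pos"])*1e3
z=s["ee_pos"][2]+.0237;print(z)
P=np.array([f(246,72.7,z),f(380,72.7,z)]);T=np.array([f(247.6,77.1,.006),f(370.8,77.3,.006)])
print(P.round(1),T.round(1),"gaps",np.linalg.norm(P[1]-P[0]),np.linalg.norm(T[1]-T[0]))
d=(T-P).mean(0);print("shift mm",d.round(2),"units",(d/300).round(4),"yaw err",(T[1]-T[0])[0]/50)
E
```

```text
0.019401647826883674
[[ 92.6 -25.6 -23.6]
 [ 92.5  25.1 -23.6]] [[ 93.1 -27.1 -10.2]
 [ 92.9  23.5 -10.2]] gaps 50.7135299771079 50.6393138396635
shift mm [ 0.47 -1.54 13.4 ] units [ 0.0016 -0.0051  0.0447] yaw err -0.002529221764848444
```

Call:
drive_tool(increments=[[0.001,-0.002,0.005,0,0,0],[0.002,-0.004,0.01,0,0,0],[0.002,-0.005,0.015,0,0,0],[0.002,-0.005,0.02,0,0,0],[0.002,-0.005,0.02,0,0,0]])

```text
time: 12.27
ee_pos: [0.5646, -0.2104, -0.0113]
eef_rot: [1.0, 0.026, -0.0, -0.0]
ft_force: [-1.5, 0.4, -0.9]
width: 0.0433
grip_force: 12.3
```

Call:
drive_tool(increments=[[0,0,0,0,0,0],[0,0,0,0,0,0],[0,0,0,0,0,0],[0,0,0,0,0,0],[0,0,0,0,0,0]])

```text
time: 12.68
ee_pos: [0.5649, -0.2106, -0.0108]
eef_rot: [1.0, 0.026, 0.0, -0.0]
ft_force: [0.8, 0.6, -1.3]
width: 0.0432
grip_force: 12.3
```

```bash
python3 - <<'E'
from bench import *
from h import *
s=read_state();c=get_calibration("wrist");im=camera("wrist");cv2.imwrite("pics/w10.png",im)
print(s["ee_pos"],s["width"],s["ft_force"],s["joint_vel"].round(3))
cv2.imwrite("pics/c10.png",cv2.resize(im[30:130,230:400],None,fx=4.5,fy=4.5,interpolation=cv2.INTER_CUBIC))
E
```

```text
[ 0.56491304 -0.21059613 -0.01076794] 0.04317172558068066 [ 0.77940002  0.60532677 -1.29510137] [ 0.001 -0.     0.002  0.002 -0.001  0.003  0.002]
```

View pics/c10.png

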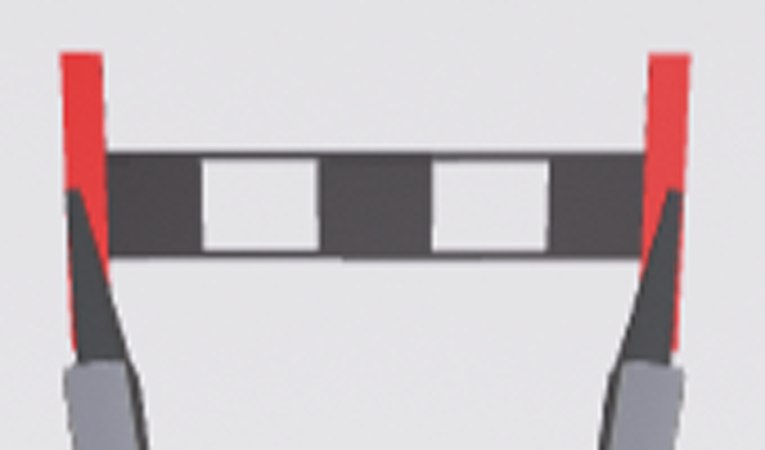

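```bash
python3 - <<'E'
from bench import *
from h import *
s=read_state();c=get_calibration("wrist");C=R.from_quat(s["eef_rot"])
f=lambda u,v,z:C.inv().apply(ray(c,u,v,z)-s["ee_pos"])*1e3
z=s["ee_pos"][2]+.0237;print(z,s["ft_force"],s["width"])
P=np.array([f(246,72.3,z),f(380,72.3,z)]);T=np.array([f(249.3,75.1,.006),f(377.6,75.1,.006)])
print(P.round(1),T.round(1),"gaps",np.linalg.norm(P[1]-P[0]),np.linalg.norm(T[1]-T[0]))
d=(T-P).mean(0);print("shift mm",d.round(2),"units",(d/300).round(4))
E
```

```text
0.012909733788375712 [-0.30513365 -0.2618413  -0.50675632] 0.04312685100581587
[[ 92.7 -25.6 -23.7]
 [ 92.6  25.1 -23.7]] [[ 92.8 -25.4 -16.8]
 [ 92.7  25.3 -16.8]] gaps 50.683642148336254 50.69366227415139
shift mm [0.11 0.19 6.91] units [0.0004 0.0006 0.023 ]
```

Each point is within about 0.3 mm of its tick. The gap matches the bar, the clearance is about 7 mm, and the grip is steady.

```bash
python3 -c "
from bench import *
print(close_job())"
```

```text
the job is handed in; nothing more can be done
None
```

The job is handed in: the steel dividers are held squeezed to the 50 mm scale bar, one point over each red tick and about 7 mm above the paper; the tape roll, marker and cup were left alone.

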